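# Start the tube mixer from its control rail and hold it running

### The arm

A 7-joint arm with a two-finger parallel gripper is mounted at the origin on the work surface; the furniture and walls round the work are solid. World frame = base frame: x ahead of the robot, y to its left, z up, the work surface at z = 0. Lengths are in m, angles in rad, forces in N, time in s.
With the tool pointing down it reaches from about 0.4 to 0.85 m from the base axis. Payload 10.4 kg.
Tool frame: the origin (TCP) lies at the very end of the fingers, on their centre line; the grasp point (between the pads) lies manip.hold_point_z behind it (manip.hold_point_z is the distance from the TCP to the grasp point, in m); z points along the fingers, y is the direction in which the jaws open and shut (so a half turn about z gives the same grasp; the last joint's range is limited). The gripper opens to 85 mm and grips with 20 to 120 N. Pads are 22 mm wide; open, the fingers measure 114 mm over their backs; the gripper's body (76 mm by 85 mm) begins 54 mm behind the grasp point. The pads swing forward as they close: fully open they stand 13 mm farther back than shut.
Start: joints at [1.112, 0.332, -0.065, 1.46, 0.022, 1.35, -0.088], TCP at [0.264, -0.567, 0.231] pointing down, gripper open.
Joint ranges: [-2.6, 2.6], [-0.5, 2.12], [-1.47, 1.34], [0.16, 2.42], [-1.27, 4.41], [0.06, 2.06], [-2.6, 2.6]. Speed limits (rad/s): [2.22, 2.22, 2.79, 2.79, 3.14, 3.14, 3.14].

### API

Orientations are given as a unit quaternion [x, y, z, w].
In Python, from workcell import manip gives the robot as it stands.
- The arm moves only by the tool jog_arm, never from a script. Its arguments are lists of equal length, an entry for each row: "translation": the shift along the world's x, y, z in mm, a list of three; "turn": the turn about the world's z in degrees. In form: {"translation": [[x, y, z], ...], "turn": [turn, ...]}. A call has 1 to 12 rows; each row is the pose to reach, as a shift and turn from the pose measured when the call began; what a row does not reach only later rows make up. A row lasts 1/12 s, in which the tool goes at most 41.7 mm and 7.16 degrees, less where a joint would pass 70% of its speed; a pose out of reach is approached as far as the arm can. A call with a gripper value outside its range is refused whole. "grip" is the finger opening in mm, from 0 to 85.4, set as the call begins (left out, the last holds). The fingers move at their own pace and stop on an object; "grip_force" is the grip in N (left out, the last holds). Time passes only in rows, so rows that repeat a pose let the fingers close. It gives the time, the measured TCP pose, the force and the opening at its end, in the units of the state.
- manip.get_obs(): the state, without advancing time (a new reading comes with each control period).
- manip.camera(name): name is "scene" or "top"; returns a dict with "frame" (480x640x3 uint8, red, green, blue), "mtx" (3x3 intrinsics, pixels), "pose" (4x4, takes a point from camera to world coordinates). Camera axes: x right, y down, z forward; pixel columns grow to the right and rows downward; lengths in m; the calibration is good to about 2 mm. A picture is of the moment at which its call begins. There is no depth.
- manip.hand_in(): hands the job in, once; it reports no verdict.
Trained networks look in a picture, given as the dict that the camera call returned (one of the last four; its "shot" number tells which), for a name from the list of things; names that differ only in an ending like _2 or _b are one class to them, and where a whole thing is asked for, a point or a joint stands for the part that bears it (a point fixed in the world has none). Each returns a list of dicts, best first, with "confidence" (0 to 1); they miss things now and then, are a little off and sometimes report something else, mostly with a low value. They report only what shows in the picture. A call takes as long as a camera call.
- manip.outline_of(picture, label): "mask" (480x640 bool, what is visible of it) and "extent" ([left, top, right, bottom] in pixels, round what is visible of it).
- manip.pinpoint(picture, label): "at" ([column, row] in pixels: a listed point, or the origin of a listed thing).
The state is a dict: "clock": time; "joint_pos": joint angles; "joint_velocities": joint speeds; "tau": joint torques, N m; "position": TCP position; "ee_rot": TCP orientation; "ft_force": force on the tool from outside, world axes, zero at the start; "torque": the same for the moment, N m; "grip_width": opening from 0.0 (shut) to 1.0 (fully open).
Only numpy, scipy, OpenCV 4.12 (cv2) and the standard library are available. Lean on these libraries where they do the work, as an engineer would, in place of code of your own. Each camera call takes 0.05 s, during which the arm holds its last target. There are 200 camera calls.

### The job

Start the tube mixer from the modules on the control rail, pressing with closed fingers: first tip the rocker switch over by pushing its raised end (the one away from the robot) down, then push the square key in until it stays down, then press the round key well down. Finish while still holding the round key down, with the rocker and the square key left pressed. Leave the long stop bar alone, only press (do not lift or pull out the modules), and do not disturb the things standing around.

Things in the scene. Friction and masses are not known exactly. Their poses are not given: they have to be found in the camera images.
- rail: Aluminium docking rail fixed to the desk, 81 (x) x 299 (y) x 20 mm high, origin at the centre of its underside on the desk. It has four square pockets in a row along its y axis, 74 mm apart (centres at y = +-37 and +-111 mm, floor 6 mm above the desk), each with one module; which module is in which pocket varies.
- power_module: A control module: white box 68 x 68 mm, 36 mm high, sitting loose in a pocket of the rail (1.5 mm play each way), about 350 g. Origin at the centre of its underside, x away from the robot at yaw 0, z up. It carries the black rocker switch: a 56 x 30 mm paddle, long along the module's x, pivoting about the module's y axis 42 mm above the underside. In the off state its far (+x) end stands up.
- enable_module: A control module: white box 68 x 68 mm, 36 mm high, sitting loose in a pocket of the rail (1.5 mm play each way), about 350 g. Origin at the centre of its underside, x away from the robot at yaw 0, z up. It carries the square black key (32 x 32 mm).
- run_module: A control module: white box 68 x 68 mm, 36 mm high, sitting loose in a pocket of the rail (1.5 mm play each way), about 350 g. Origin at the centre of its underside, x away from the robot at yaw 0, z up. It carries the round black key (36 mm diameter).
- stop_module: A control module: white box 68 x 68 mm, 36 mm high, sitting loose in a pocket of the rail (1.5 mm play each way), about 350 g. Origin at the centre of its underside, x away from the robot at yaw 0, z up. It carries the narrow bar key (52 x 14 mm, long along the module's x), the stop bar.
- rocker (a joint): Rocker angle, rad: about 0 off (far end up, tilted 0.2 rad), 0.4 fully on (far end down, tilted 0.2 rad the other way). Moves with about 3.5 N at the press point, stays where it is left.
- rocker_end (a point): Press point on the top face of the rocker's far half, 20 mm from its pivot; about 55 mm above the desk when off, about 47 mm when fully on (moves with the rocker).
- enable_key (a joint): Depth of the square key, m: 0 up, 0.007 fully down. Moves with about 3 N and stays where it is left.
- enable_key_top (a point): The centre of the top face of the square key; at rest 48 mm above the module's underside (54 mm above the desk), moves down with the key
- run_key (a joint): Depth of the round key, m: 0 up, 0.007 fully down. Sprung: starts to move at about 1.7 N, 5.5 N fully down, comes up when let go.
- run_key_top (a point): The centre of the top face of the round key; at rest 48 mm above the module's underside (54 mm above the desk), moves down with the key
- stop_key (a joint): Depth of the stop bar, m: 0 up, 0.007 fully down. Sprung, 1.7 to 5.5 N.
- stop_key_top (a point): The centre of the top face of the stop bar; at rest 48 mm above the module's underside (54 mm above the desk), moves down with the key
- cup: Small whitish sample cup, 45 mm across, 38 mm tall, standing behind the rail. Loose bystander; origin at the centre of its underside.
- roll: White label roll, 61 mm across, 40 mm tall, standing behind the rail. Loose bystander; origin at the centre of its underside.
- tube: Sample tube with cap, 94 mm long, 18 mm thick, lying in front of the rail. Loose bystander; origin at the centre of its underside.
- stamp: Rubber stamp with turned wooden handle, 62 mm tall, in front of the rail. Loose bystander; origin at the centre of its underside.
- tape: Roll of tape lying flat, 95 mm across, 24 mm tall, beyond one end of the rail. Loose bystander; origin at the centre of its underside.
- pen: Black pen, 138 mm long, lying beyond the other end of the rail. Loose bystander; origin at the centre of its underside.

How it is judged:
On the way, in this order (a step that is already met when the one before it is completed fails the run):
1. the rocker is tipped on (value of joint rocker above 0.3 rad), for 0.2 s.
2. the square key is pushed in (value of joint rocker above 0.3 rad and value of joint enable_key above 0.0045 m), for 0.2 s.
3. the round key is pressed down (all of step 2 and value of joint run_key above 0.004 m), for 0.2 s.
At the end, for the whole second after the job is handed in: The rocker is past 0.3 rad, the square key is at least 4.5 mm in, the fingers press on the round key and hold it at least 4 mm down, the stop bar is up, and all modules are seated in the rail (all of step 3 and value of joint stop_key below 0.002 m and contact force between the fingers and run_module above 1 N and z of each of power_module, enable_module, run_module, stop_module in the frame of rail below 0.012 m); the arm keeps its last pose, push and grip.
It fails at once if the square key is pressed before the rocker is on (value of joint enable_key above 0.003 m and value of joint rocker below 0.25 rad).
It fails at once if the round key is pressed before the square key is in (value of joint run_key above 0.002 m and value of joint enable_key below 0.004 m).
It fails at once if the stop bar is pressed (value of joint stop_key above 0.003 m).
It fails at once if a module is lifted more than 8 mm out of its seat (z of any of power_module, enable_module, run_module, stop_module in the frame of rail above 0.014 m).
It fails at once if a bystander is displaced by more than 30 mm (distance of any of cup, roll, tube, stamp, tape, pen from where it was at the start of the episode above 0.03 m).
It also fails if it takes over 35 s, if anything falls off the work surface, if the arm or the gripper's body presses on something with over 40 N, if the wrist force passes 120 N, or if a joint passes its speed limit or range.

## Working session

There is one attempt and no reset: what is moved stays moved. The work goes in short steps, Python scripts to look and compute and a tool call to move; the robot and the scene stay as the last step left them, time stands still between calls to the robot, and variables do not carry over. Pictures are saved under pics/ and viewed, about 8 in all and at most 12, crops included, and the job is handed in when it is done.

Besides the shell and the picture viewer there is one more tool, called after "Call:" as name(argument=value, ...) on one line, values as JSON. jog_arm: Moves the arm, as the interface text tells. Its arguments: {"type":"object","properties":{"translation":{"type":"array"},"turn":{"type":"array"},"grip":{"type":"number"},"grip_force":{"type":"number"}},"required":["translation","turn"]}

```bash
mkdir -p pics
cat > h.py <<'E'
import numpy as np, cv2
from workcell import manip
def ray(p,uv,z):
    d=p["pose"][:3,:3]@np.linalg.inv(p["mtx"])@np.array([uv[0],uv[1],1.]); o=p["pose"][:3,3]
    return o+d*(z-o[2])/d[2]
def save(p,n): cv2.imwrite("pics/"+n,cv2.cvtColor(p["frame"],cv2.COLOR_RGB2BGR))
E
python3 - <<'E'
from h import *
np.set_printoptions(precision=4,suppress=True)
o=manip.get_obs(); print(o, manip.hold_point_z)
for c in("top","scene"):
    p=manip.camera(c); save(p,c+"0.png"); print(c,p["pose"][:3,3])
    for n,z in [("rail",0),("power_module",.006),("enable_module",.006),("run_module",.006),("stop_module",.006),("rocker_end",.055),("enable_key_top",.054),("run_key_top",.054),("stop_key_top",.054),("cup",0),("roll",0),("tube",0),("stamp",0),("tape",0),("pen",0)]:
        for r in manip.pinpoint(p,n)[:2]: print(n,round(r["confidence"],2),np.round(r["at"]),ray(p,r["at"],z))
E
```

```text
{'clock': 0.0, 'joint_pos': array([ 1.1124,  0.3329, -0.0647,  1.461 ,  0.0216,  1.3499, -0.0885]), 'joint_velocities': array([ 0.0005, -0.0014,  0.0003, -0.0011,  0.0001, -0.001 , -0.0009]), 'tau': array([  0.0006, -62.544 ,   0.0494, -39.1607,   0.0162,   0.01  ,
         0.    ]), 'position': array([ 0.2636, -0.5663,  0.2305]), 'ee_rot': array([ 0.9764,  0.2162, -0.0002, -0.0007]), 'ft_force': array([-0.0275, -0.3671, -0.3682]), 'torque': array([ 0.0141, -0.0465, -0.0319]), 'grip_width': 0.9994321343633801} 0.0187
top [ 0.4149 -0.023   1.0096]
rail 0.77 [357. 241.] [ 0.5369 -0.0821  0.    ]
power_module 0.85 [300. 224.] [0.5657 0.021  0.006 ]
enable_module 0.94 [416. 255.] [ 0.5111 -0.1884  0.006 ]
run_module 0.75 [379. 244.] [ 0.5301 -0.1224  0.006 ]
stop_module 0.74 [341. 233.] [ 0.5511 -0.0532  0.006 ]
rocker_end 0.57 [300. 207.] [0.5893 0.0197 0.055 ]
enable_key_top 0.8 [426. 255.] [ 0.507  -0.1988  0.054 ]
enable_key_top 0.49 [302. 208.] [0.5874 0.017  0.054 ]
run_key_top 0.87 [383. 239.] [ 0.5333 -0.1237  0.054 ]
stop_key_top 0.77 [338. 229.] [ 0.5517 -0.0465  0.054 ]
cup 0.
[... 728 characters left out ...]
_module 0.83 [301. 267.] [ 0.5397 -0.0496  0.006 ]
stop_module 0.33 [331. 273.] [0.5553 0.0222 0.006 ]
rocker_end 0.54 [324. 266.] [0.5854 0.0073 0.055 ]
enable_key_top 0.73 [240. 239.] [ 0.5049 -0.1981  0.054 ]
run_key_top 0.45 [271. 248.] [ 0.5312 -0.1207  0.054 ]
stop_key_top 0.52 [302. 251.] [ 0.537  -0.0471  0.054 ]
cup 0.82 [297. 300.] [ 0.6408 -0.0502  0.    ]
cup 0.63 [320. 252.] [ 0.4779 -0.011   0.    ]
roll 0.81 [256. 289.] [ 0.6148 -0.1463  0.    ]
tube 0.62 [319. 252.] [ 0.4773 -0.0126  0.    ]
stamp 0.6 [267. 236.] [ 0.4301 -0.1475  0.    ]
tape 0.58 [196. 245.] [ 0.4772 -0.3183  0.    ]
tape 0.39 [274. 249.] [ 0.4742 -0.1234  0.    ]
pen 0.56 [389. 284.] [0.5736 0.1596 0.    ]
```

Run:
```python
import cv2
a=cv2.imread("pics/top0.png")[150:320,190:520]
cv2.imwrite("pics/crop1.png",cv2.resize(a,None,fx=2.4,fy=2.4,interpolation=cv2.INTER_CUBIC))
from h import *
p=manip.camera("top")
for n,z in [("rocker_end",.05),("enable_key_top",.054),("run_key_top",.054),("stop_key_top",.054)]:
    for r in manip.outline_of(p,n)[:1]: print(n,r["confidence"],r["extent"])
g=cv2.cvtColor(p["frame"],cv2.COLOR_RGB2GRAY)
k,l,s,c=cv2.connectedComponentsWithStats((g<70).astype('uint8'))
for i in range(1,k):
    if 60<s[i,4]<3000: print(s[i],c[i].round(1),ray(p,c[i],.052).round(4),cv2.minAreaRect(np.argwhere(l==i)[:,::-1].astype('float32')))
```

```text
rocker_end 0.62 [325.0, 168.0, 349.1, 194.8]
enable_key_top 0.54 [412.0, 243.9, 433.0, 264.6]
run_key_top 0.52 [372.9, 229.6, 390.2, 255.5]
stop_key_top 0.69 [331.1, 217.5, 345.7, 250.0]
[  75    0   74   66 2561] [103.5  24.4] [0.9256 0.3821 0.052 ] ((106.84331512451172, 23.711872100830078), (54.658172607421875, 77.08645629882812), 47.792701721191406)
[479  41  77  89 424] [504.7  99.7] [ 0.7863 -0.3439  0.052 ] ((501.792236328125, 99.41424560546875), (107.96817016601562, 51.44261932373047), 52.17171096801758)
[620  55  20  45 598] [630.2  79.7] [ 0.8247 -0.57    0.052 ] ((629.5, 77.0), (44.0, 19.0), 90.0)
[ 16 102  62  34 622] [ 49.2 116.7] [0.7509 0.4697 0.052 ] ((48.59320831298828, 119.94253540039062), (21.62956428527832, 64.40736389160156), 74.2913589477539)
[   0  115  274  134 2082] [177.8 178.9] [0.6387 0.2354 0.052 ] ((131.44024658203125, 219.66058349609375), (127.22413635253906, 255.2543182373047), 69.22774505615234)
[  84  118   51   52 1047] [115.2 149. ] [0.6923 0.3484 0.052 ] ((112.73529052734375, 149.05882263183594), (40.39511489868164, 49.201637268066406), 29.29136276
[... 1660 characters left out ...]
44982910156)
[379 290  26  14 246] [392.1 296.8] [ 0.4348 -0.1395  0.052 ] ((391.5, 296.5), (13.0, 25.0), 90.0)
[623 313   9  18  96] [627.2 321.7] [ 0.3951 -0.5382  0.052 ] ((627.0, 321.5), (17.0, 8.0), 90.0)
[514 366  28  23 280] [527.8 377.6] [ 0.3011 -0.3659  0.052 ] ((527.5994262695312, 377.537109375), (28.892967224121094, 9.991507530212402), 34.50851821899414)
[ 601  374   39   77 1891] [623.7 412.4] [ 0.2456 -0.5233  0.052 ] ((627.7647094726562, 412.558837890625), (71.79054260253906, 40.01837158203125), 75.96376037597656)
[550 391  23  29 297] [561.1 405.6] [ 0.2557 -0.4197  0.052 ] ((560.9257202148438, 405.47918701171875), (30.723037719726562, 10.186538696289062), 60.642250061035156)
```

View pics/crop1.png

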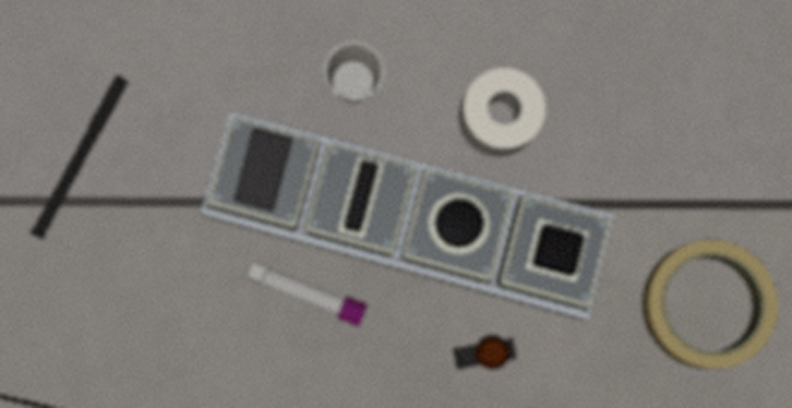

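Call:
jog_arm(translation=[[18,32,-4],[36,64,-8],[54,96,-12],[72,128,-16],[90,160,-20],[108,192,-24],[126,224,-28],[144,256,-32],[162,288,-36],[180,320,-40],[198,352,-45],[216,384,-50]], turn=[-2,-5,-8,-11,-14,-17,-20,-23,-26,-29,-32,-35], grip=0, grip_force=40)

```text
clock: 2.85
position: [0.4805, -0.181, 0.1815]
ee_rot: [0.996, -0.089, 0.0, 0.0]
ft_force: [0.8, -0.4, -0.2]
grip_width: 0.001
```

Call:
jog_arm(translation=[[16,30,-10],[33,60,-20],[50,90,-35],[66,120,-50],[83,150,-65],[99,180,-80],[107.5,195.5,-95],[107.5,195.5,-105],[107.5,195.5,-105]], turn=[-1,-2,-3,-4,-4.7,-4.7,-4.7,-4.7,-4.7])

```text
clock: 3.6
position: [0.5867, 0.0154, 0.0741]
ee_rot: [0.992, -0.129, -0.001, 0.0]
ft_force: [-0.9, -0.2, -0.2]
grip_width: -0.001
```

Run:
```python
from h import *
print(manip.get_obs()["position"],manip.get_obs()["ft_force"])
im=[]
for c,(x,y) in(("scene",(225,190)),("top",(220,130))):
    p=manip.camera(c); f=p["frame"][y:y+150,x:x+200]
    im.append(cv2.resize(f,None,fx=3.9,fy=3.9*.51*1.0 if 0 else 3.9)[:300*2])
im=[cv2.resize(i,(400,300)) for i in im]
cv2.imwrite("pics/a1.png",cv2.cvtColor(np.hstack(im),cv2.COLOR_RGB2BGR))
```

```text
[0.58672978 0.01537353 0.07408377] [-0.86645676 -0.24176871 -0.15583778]
```

View pics/a1.png

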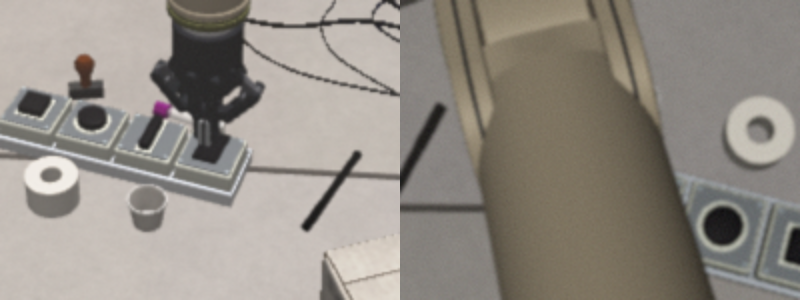

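The scene half shows the closed fingers just above the rocker (about 205,140), clear of the cup and stop bar. The top view of the rocker is blocked by the arm. Pressing now.

Call:
jog_arm(translation=[[1,-0.5,-8],[1,-0.5,-14],[1,-0.5,-18],[1,-0.5,-20],[1,-0.5,-22],[1,-0.5,-24],[1,-0.5,-26],[1,-0.5,-27],[1,-0.5,-27]], turn=[0,0,0,0,0,0,0,0,0])

```text
clock: 4.45
position: [0.5893, 0.0122, 0.0499]
ee_rot: [0.991, -0.13, 0.001, 0.001]
ft_force: [1.8, -2.6, 3.1]
grip_width: 0.002
```

Call:
jog_arm(translation=[[0,0,-2],[0,0,-4],[0,0,-5],[0,0,-6],[0,0,-6]], turn=[0,0,0,0,0])

```text
clock: 4.87
position: [0.5898, 0.0122, 0.0472]
ee_rot: [0.991, -0.13, 0.001, 0.001]
ft_force: [-14.2, -3.8, 35.3]
grip_width: -0.005
```

Call:
jog_arm(translation=[[0,0,20],[0,-5,40],[-10,-30,45],[-24,-60,45],[-36,-90,45],[-47,-120,45],[-59,-150,45],[-70,-180,45],[-80.5,-204.6,40],[-80.5,-204.6,30],[-80.5,-204.6,27],[-80.5,-204.6,27]], turn=[0,0,0,0,0,0,0,0,0,0,0,0])

```text
clock: 5.87
position: [0.5089, -0.191, 0.0731]
ee_rot: [0.992, -0.13, 0.0, 0.001]
ft_force: [-0.6, 0.6, -0.2]
grip_width: -0.001
```

Run:
```python
from h import *
print(manip.get_obs()["position"],manip.get_obs()["ft_force"])
im=[]
for c,(x,y) in(("scene",(205,190)),("top",(260,170))):
    p=manip.camera(c); f=p["frame"][y:y+120,x:x+160]
    im.append(cv2.resize(f,(400,300)))
    if c=="top":
        for r in manip.pinpoint(p,"rocker_end")[:1]: print(r)
cv2.imwrite("pics/a2.png",cv2.cvtColor(np.hstack(im),cv2.COLOR_RGB2BGR))
```

```text
[ 0.5088843  -0.19096383  0.07314559] [-0.64153359  0.58131635 -0.15308627]
{'at': [301.7, 210.8], 'confidence': 0.72}
```

View pics/a2.png

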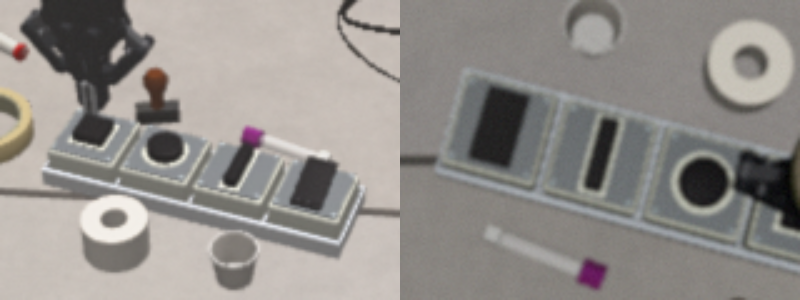

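The rocker is now tipped the other way: its far end is low and its face darker in both views. The fingers stand over the square key (scene half, about 90,115), and the bystanders haven't moved.

Call:
jog_arm(translation=[[0,-1,-8],[0,-1,-14],[0,-1,-18],[0,-1,-20],[0,-1,-22],[0,-1,-24],[0,-1,-26],[0,-1,-28],[0,-1,-29],[0,-1,-29]], turn=[0,0,0,0,0,0,0,0,0,0])

```text
clock: 6.85
position: [0.5102, -0.1918, 0.047]
ee_rot: [0.992, -0.129, 0.002, 0.001]
ft_force: [-7.7, 3.2, 18.8]
grip_width: 0.001
```

Call:
jog_arm(translation=[[0,0,15],[0,0,32],[6,23,35],[12,46,35],[18.5,70.6,33],[18.5,70.6,28],[18.5,70.6,26],[18.5,70.6,26]], turn=[0,0,0,0,0,0,0,0])

```text
clock: 7.52
position: [0.5283, -0.1218, 0.0723]
ee_rot: [0.992, -0.129, 0.001, 0.001]
ft_force: [0.1, -0.6, 0.3]
grip_width: 0.001
```

Run:
```python
from h import *
print(manip.get_obs()["position"],manip.get_obs()["ft_force"])
im=[]
for c,(x,y) in(("scene",(205,190)),("top",(340,170))):
    p=manip.camera(c); f=p["frame"][y:y+120,x:x+160]
    im.append(cv2.resize(f,(400,300)))
cv2.imwrite("pics/a3.png",cv2.cvtColor(np.hstack(im),cv2.COLOR_RGB2BGR))
```

```text
[ 0.52827145 -0.12180301  0.0722899 ] [ 0.14039913 -0.59604207  0.34297374]
```

View pics/a3.png

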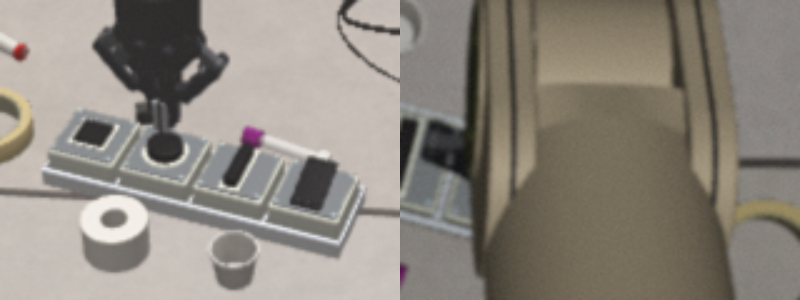

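The square key (95,132) now sits flush in its frame and has stayed down. The rocker is still on, and the fingers are over the round key (163,130).

Call:
jog_arm(translation=[[0,0,-8],[0,0,-14],[0,0,-18],[0,0,-20],[0,0,-22],[0,0,-24],[0,0,-26],[0,0,-27],[0,0,-27],[0,0,-27],[0,0,-27]], turn=[0,0,0,0,0,0,0,0,0,0,0])

```text
clock: 8.53
position: [0.5284, -0.1227, 0.047]
ee_rot: [0.991, -0.13, 0.001, 0.002]
ft_force: [-9.8, -0.5, 16.5]
grip_width: 0.0
```

Call:
jog_arm(translation=[[0,0,-1.5],[0,0,-1.5],[0,0,-1.5],[0,0,-1.5]], turn=[0,0,0,0])

```text
clock: 8.87
position: [0.5283, -0.1227, 0.0469]
ee_rot: [0.991, -0.13, 0.001, 0.002]
ft_force: [-10.1, 1.4, 19.7]
grip_width: 0.0
```

Run:
```python
from h import *
p=manip.camera("scene")
cv2.imwrite("pics/a4.png",cv2.cvtColor(cv2.resize(p["frame"][190:310,165:405],(800,400)),cv2.COLOR_RGB2BGR))
print(manip.get_obs()["position"],manip.get_obs()["ft_force"])
```

```text
[ 0.52837955 -0.12276319  0.04689793] [-9.96692635  0.12513775 19.30057693]
```

View pics/a4.png

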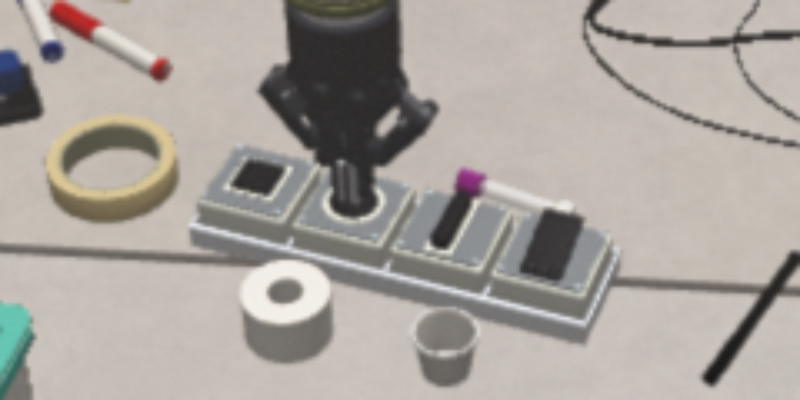

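The round key (355,205) is held down by the fingers. The square key (258,178) is in, the rocker (552,243) is on, the stop bar (455,218) is up and the modules are seated.

```bash
python3 -c "
from workcell import manip
print(manip.hand_in())"
```

```text
the job is handed in; nothing more can be done
None
```

I pressed the three controls in order with closed fingers and handed the job in at about 9 s, with the fingers still holding the round key down. The hand-in gave no verdict.

- **Rocker:** I pushed its far end down until it stopped at 47 mm above the desk, with about 35 N of vertical force. It was still tipped on in the last picture.
- **Square key:** I pushed it down to 47 mm, about 7 mm in, with 19 N. Pictures after I lifted off showed it staying in.
- **Round key:** I am holding it at 46.9 mm, about 7 mm down, with roughly 19 N.
- **Surroundings:** In the last picture the stop bar is up, the modules are seated and the visible bystanders have not moved. The stamp is hidden by the arm there; the picture just after the rocker press showed it standing where it was.

No check failed or disagreed. The joint values can't be read directly, so the depths are inferred from the finger height, the force and the pictures. A sideways force of about 10 N remains while holding the key, which I put down to friction.

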